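# Open the brush washer

### The job

Open the brush washer: squeeze the two orange tabs on its lid fully together and, keeping them squeezed, turn the lid anticlockwise (seen from above) about a sixth of a turn to its open position, while it stays down in the collar. Then lift the lid off and set it down, not drop it, lying flat with its tabs up in the green drip tray, and let go. Do not tip the lid over and leave the can, the brush jar and the phone where they are.

Things in the scene. Friction and masses are not known exactly. Their poses are not given: they have to be found in the camera images.
- lid_grip (a point): Where to grasp the loose round lid: on its axis, between its two orange tabs, 20 mm above the blue disc's upper face and 20 mm below the tab tops. x runs from tab to tab, z up. Tabs: upright plates 28 mm wide (along y), 40 mm tall, 7.5 mm thick; outer faces 58 mm apart when free, 42 mm fully squeezed. Grasp across x, fingers down over the disc. A blue block 20 x 26 x 24 mm stands between the tabs.
- lid: The lid, about 0.26 kg; origin at the centre of its flat underside, 53 mm below lid_grip, same axes. Blue disc 116 mm across, 8 mm thick; below it a grey plug 90 mm across, 25 mm deep. Two lugs on the plug's lowest 9 mm (reaching 54 mm from the axis) lie under the collar's lip when locked; a pawl at each tab's foot sits in a collar notch.
- tab_a (a joint): Inward travel in m of the tab on the +x side of the lid: 0 sprung out, 0.008 fully squeezed. The spring takes about 4 N to start and 9 N for full travel, on each tab; the pawl is clear of its notch from about 0.0065. It springs back when released.
- tab_b (a joint): The same for the tab on the -x side.
- washer_collar (a point): Centre of the upper face of the washer's steel collar, 135 mm above the table, on which the lid's disc rests; z up. Collar 126 mm across, bore 92 mm (1 mm play round the plug). Locked, lid x lies along collar x within 4 degrees. Tabs squeezed, the lid turns easily anticlockwise (from above) to a stop at 64 degrees; from 54 degrees to the stop it lifts straight up, clear after 25 mm.
- washer: The brush washer: an aluminium tank 136 mm across on a dark base plate 170 mm across, bolted to the table so that it cannot move; origin at the centre of its underside, axes as washer_collar. It is empty and dry.
- tray_in (a point): Centre of the inner floor of the green drip tray, 4 mm above the table; z up. The tray is fixed, outside 240 mm (its x) by 200 mm (its y), 18 mm high, walls 4 mm. When the lid lies in it, lid_grip is 53 mm above this floor.
- can: Blue and green drinks can, 66 mm across, 120 mm tall, standing; origin at its underside. A bystander.
- brush_jar: Green glass jar of paint brushes, 76 mm across, 95 mm tall (200 mm with brushes); origin at its underside. A bystander.
- phone: Black phone lying flat, 150 x 75 x 10 mm; origin at its underside. A bystander.
Mind the look-alikes: they are no part of the job. What is shaped like the lid but turquoise is not meant.

How it is judged:
By the outcome, as a careful person would: the job done as asked, in the order asked, and still so for the second after the job is handed in, with the robot touching nothing.
It also fails if it takes over 53 s, if anything falls off the work surface, if the arm or the gripper's body presses on something with over 40 N, if the wrist force passes 120 N, or if a joint passes its speed limit or range.

### The arm

A 6-joint arm with a two-finger parallel gripper is mounted at the origin on the work surface. World frame = base frame: x ahead of the robot, y to its left, z up, the work surface at z = 0. Lengths are in m, angles in rad, forces in N, time in s.
With the tool pointing down it reaches from about 0.375 to 0.975 m from the base axis. Payload 3.8 kg.
Tool frame: the origin (TCP) lies midway between the tips of the shut fingers; the grasp point (between the pads) lies 19 mm behind it; z points along the fingers, y is the line along which they close (so a half turn about z gives the same grasp; the last joint's range is limited). The gripper opens to 85 mm and grips with 20 to 120 N. Pads are 22 mm wide; open, the fingers measure 114 mm over their backs; the gripper's body (76 mm by 85 mm) begins 54 mm behind the grasp point. The pads swing forward as they close: fully open they stand 13 mm farther back than shut.
Start: joints at [-1.383, 0.264, 1.604, -0, 1.274, -0.037], TCP at [0.15, -0.658, 0.231] pointing down, gripper open.
Joint ranges: [-2.63, 2.63], [-0.94, 2.18], [0.31, 2.57], [-1.31, 4.45], [0, 2.66], [-2.55, 2.55]. Speed limits (rad/s): [2.57, 2.57, 3.14, 3.14, 3.14, 3.14].

### API

Orientations are given as a rotation vector (axis times angle).
In Python, from workcell import bot gives the robot as it stands.
- The arm moves only by the tool step_arm, never from a script. Its argument "motion" is a list of rows, each a list of 5 numbers: the finger opening in cm, from 0 to 8.54, then the shift along the tool's x, y, z in cm, then the turn about the tool's z in degrees. In form: [[claw, dx, dy, dz, twist], ...]. A call has 1 to 20 rows; each row is the pose to reach, as a shift and turn from the pose commanded when the call began, along the tool's axes at that moment; what a row does not reach only later rows make up. A row lasts 1/10 s, in which the tool goes at most 50 mm and 8.59 degrees, less where a joint would pass 70% of its speed; a pose out of reach is approached as far as the arm can. A call with a gripper value outside its range is refused whole. The fingers move at their own pace and stop on an object; "force" is the grip in N (left out, the last holds). Time passes only in rows, so rows that repeat a pose let the fingers close. It gives the time, the measured TCP pose, the force, the opening and the grip force at its end, in the units of the state.
- bot.read_state(): the state, without advancing time (a new reading comes with each control period).
- bot.read_camera(name): name is "scene" or "top" or "wrist"; returns (picture, depth): 384x512x3 uint8, red, green, blue; 384x512 float32, m along the optical axis (not along the pixel's ray), 0 where there is no reading.
- bot.calibration(name): a dict with "mtx" (3x3 intrinsics, pixels), "origin" and "orientation" of the camera in the world; the wrist camera has in their place "T_tool_cam" (4x4, takes a point from camera to tool coordinates, whose origin is the TCP and whose axes are the flange's). Camera axes: x right, y up, looking along -z (the intrinsics and any distortion apply to the point x, -y, -z); pixel columns grow to the right and rows downward; lengths in m; the calibration is good to about 2 mm. The wrist camera is an equidistant fisheye: a pixel r from the principal point sees the ray r / f radians off the axis. A picture is of the moment at which its call begins: read the wrist's pose just before it. calibration takes no time and is no camera call.
- bot.finish_job(): hands the job in; it is judged then, once.
The state is a dict: "time": time; "q": joint angles; "joint_vel": joint speeds; "joint_torque": joint torques, N m; "tool_pos": TCP position; "tcp_rot": TCP orientation; "wrist_force": force on the tool from outside, world axes, zero at the start; "torque": the same for the moment, N m; "width": opening from 0.0 (shut) to 1.0 (fully open); "grip_force": force on a finger pad.
Only numpy, scipy, OpenCV 4.12 (cv2) and the standard library are available. Lean on these libraries where they do the work, as an engineer would, in place of code of your own. Each camera call takes 0.05 s, during which the arm holds its last target. There are 200 camera calls.

## Working session

There is one attempt and no reset: what is moved stays moved. The work goes in short steps, Python scripts to look and compute and a tool call to move; the robot and the scene stay as the last step left them, time stands still between calls to the robot, and variables do not carry over. Pictures are saved under pics/ and viewed, at most 10 in all, crops included, and the job is handed in when it is done.

Besides the shell and the picture viewer there is one more tool, called as name(argument=value, ...), one argument or row to a line, values as JSON. step_arm: Moves the arm, as the interface text tells. Its arguments: {"type":"object","properties":{"motion":{"type":"array","items":{"type":"array","items":{"type":"number"}}},"force":{"type":"number"}},"required":["motion"]}

```bash
mkdir -p pics; ls; cat > h.py <<'E'
import numpy as np, cv2
from scipy.spatial.transform import Rotation as R
from workcell import bot
def T_of(name, st=None):
    c=bot.calibration(name)
    if name=='wrist':
        T=np.eye(4);T[:3,:3]=R.from_rotvec(st['tcp_rot']).as_matrix();T[:3,3]=st['tool_pos']
        return c,T@np.array(c['T_tool_cam'])
    T=np.eye(4);o=np.array(c['orientation'],float)
    T[:3,:3]=o if o.shape==(3,3) else R.from_rotvec(o).as_matrix()
    T[:3,3]=c['origin'];return c,T
def ray(name,u,v,st=None):
    c,T=T_of(name,st);K=np.array(c['mtx'])
    a=(np.asarray(u,float)-K[0,2])/K[0,0];b=(np.asarray(v,float)-K[1,2])/K[1,1]
    if name=='wrist':
        r=np.hypot(a,b)+1e-12;s=np.sin(r)/r
        d=np.stack([a*s,-b*s,-np.cos(r)],-1)
    else: d=np.stack([a,-b,-np.ones_like(a)],-1)
    return T[:3,3],d@T[:3,:3].T,d
def at_z(name,u,v,z,st=None):
    o,d,_=ray(name,u,v,st);return o+d*((z-o[2])/d[...,2])[...,None]
def cloud(name,depth,st=None):
    v,u=np.mgrid[:384,:512];o,d,dc=ray(name,u,v,st)
    return o+d*(depth/np.maximum(-dc[...,2],1e-6))[...,None]
E
python3 - <<'E'
from h import *
for n in ('scene','top'):
    p,d=bot.read_camera(n);np.savez(n,p=p,d=d);cv2.imwrite(f'pics/{n}0.png',p[...,::-1])
    c=bot.calibration(n);print(n,c)
print(bot.calibration('wrist'));print(bot.read_state())
E
```

```text
pics
scene {'mtx': array([[351.3474569 ,   0.        , 258.27090719],
       [  0.        , 351.3474569 , 195.90499567],
       [  0.        ,   0.        ,   1.        ]]), 'origin': array([ 1.04233167, -0.34482983,  1.05017889]), 'orientation': array([0.51388478, 0.24365931, 0.91413195])}
top {'mtx': array([[411.2604129 ,   0.        , 263.20318473],
       [  0.        , 411.2604129 , 197.6577726 ],
       [  0.        ,   0.        ,   1.        ]]), 'origin': array([ 0.32701011, -0.02804477,  1.32881359]), 'orientation': array([ 0.17653434, -0.17238306, -1.49836694])}
{'mtx': array([[297.31863964,   0.        , 252.04140947],
       [  0.        , 297.31863964, 189.00191065],
       [  0.        ,   0.        ,   1.        ]]), 'T_tool_cam': array([[-8.56778432e-04,  9.62387939e-01,  2.71677606e-01,
         6.96880861e-02],
       [ 9.99999073e-01,  5.36981095e-04,  1.25145945e-03,
        -2.64340079e-06],
       [ 1.05850375e-03,  2.71678427e-01, -9.62387506e-01,
        -1.42534776e-01],
       [ 0.00000000e+00,  0.00000000e+00,  0.00000000e+00,
         1.00000000e+00]])}
{'time': 0.1, 'q': array([-1.38289573e+00,  2.64692071e-01,  1.60525508e+00, -3.18156182e-06,
        1.27373876e+00, -3.69361367e-02]), 'joint_vel': array([-0.00133104, -0.0014958 , -0.00400398, -0.00066615,  0.00113302,
        0.00147625]), 'joint_torque': array([ 1.37360198e-04, -5.16707754e+01, -3.68588734e+01, -4.13576595e-05,
        6.27800226e-03, -2.16228460e-05]), 'tool_pos': array([ 0.15033531, -0.65734645,  0.23006742]), 'tcp_rot': array([-3.11968793e+00, -3.52196624e-01,  2.52552358e-04]), 'wrist_force': array([-0.19325935,  0.06097244, -0.56923476]), 'torque': array([-0.01289795, -0.03209459, -0.07200848]), 'grip_force': 0.0, 'width': 0.9968002044984171}
```

View pics/scene0.png

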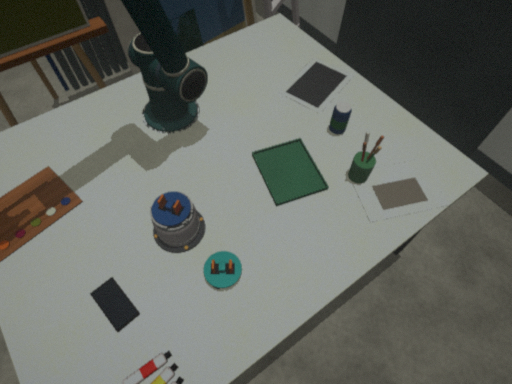

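View pics/top0.png

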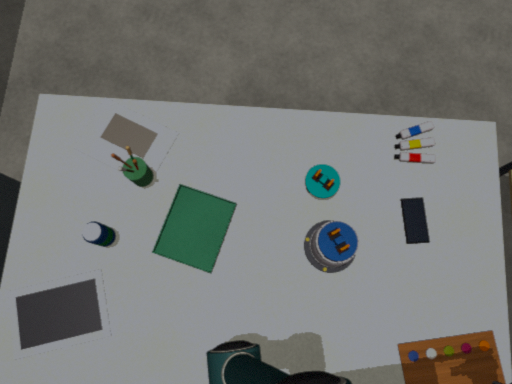

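Scene shows the blue lid on the washer at (173,207), with a turquoise look-alike at (222,270), the tray at (289,171). In the top view these are at (337,242), (322,181) and (195,228). Two objects could be taken for the lid. I choose the blue one on the tank.

```bash
python3 - <<'E'
from h import *
for n,box in (('top',(290,200,380,280)),('scene',(130,180,220,260))):
    f=np.load(n+'.npz');p,d=f['p'],f['d'];P=cloud(n,d)
    h=cv2.cvtColor(p,cv2.COLOR_RGB2HSV).astype(int)
    u0,v0,u1,v1=box;m=np.zeros(d.shape,bool);m[v0:v1,u0:u1]=1
    blue=m&(h[...,0]>100)&(h[...,0]<122)&(h[...,1]>140)&(h[...,2]>60)&(d>0)
    Z=P[...,2]
    b=blue&(abs(Z-.143)<.012);q=P[b]
    c,r=cv2.minEnclosingCircle(q[:,:2].astype(np.float32));print(n,'disc',c,r,np.median(q[:,2]),b.sum())
    v,u=np.nonzero(b);X=at_z(n,u,v,.143);print(' by ray',cv2.minEnclosingCircle(X[:,:2].astype(np.float32)))
    org=m&(h[...,0]<16)&(h[...,1]>120)&(h[...,2]>60)
    k,l,s,ce=cv2.connectedComponentsWithStats(org.astype(np.uint8))
    for i in range(1,k):
        if s[i,4]>8:
            print(' orange',s[i],ce[i],P[(l==i)&(d>0)].mean(0).round(4),'z95',np.percentile(P[(l==i)&(d>0)][:,2],95).round(3), at_z(n,*ce[i],.183).round(4))
    g=(h[...,0]>55)&(h[...,0]<85)&(h[...,1]>80)&(d>0)&(Z<.03)&(Z>-.01)
    k,l,s,ce=cv2.connectedComponentsWithStats(g.astype(np.uint8));i=1+s[1:,4].argmax()
    v,u=np.nonzero(l==i);X=P[l==i][:,:2].astype(np.float32);print(' tray',cv2.minAreaRect(X),np.median(P[l==i][:,2]))
    print(' table z',np.median(Z[d>0]))
    cv2.imwrite(f'pics/{n}c.png',cv2.resize(p[v0:v1,u0:u1,::-1],None,fx=6,fy=6,interpolation=2))
a=cv2.imread('pics/topc.png');b=cv2.imread('pics/scenec.png')
cv2.imwrite('pics/pair.png',cv2.resize(np.hstack([a,b[:480,:]]),(800,356)))
E
```

```text
top disc (0.4837154448032379, -0.23829872906208038) 0.056253399699926376 0.14255235363316499 889
 by ray ((0.48347073793411255, -0.23780006170272827), 0.056160952895879745)
 tray ((0.5146543383598328, 0.1997385323047638), (0.19852018356323242, 0.236599400639534), 74.69380187988281) 0.0032854472434025173
 table z -0.0020282575289034543
scene disc (0.4872482717037201, -0.24054020643234253) 0.05426979437470436 0.14377637592221526 433
 by ray ((0.4868253469467163, -0.24101373553276062), 0.05447361618280411)
 orange [158 195   6  10  27] [160.2962963  199.07407407] [ 0.4657 -0.2536  0.1809] z95 0.185 [ 0.4671 -0.2539  0.183 ]
 orange [173 200   8  13  55] [176.47272727 206.25454545] [ 0.5087 -0.2269  0.1726] z95 0.184 [ 0.5149 -0.2283  0.183 ]
 tray ((0.5142127275466919, 0.19979281723499298), (0.198594331741333, 0.24059274792671204), 74.62928009033203) 0.00433339147468681
 table z -4.066774614541746e-05
```

View pics/pair.png

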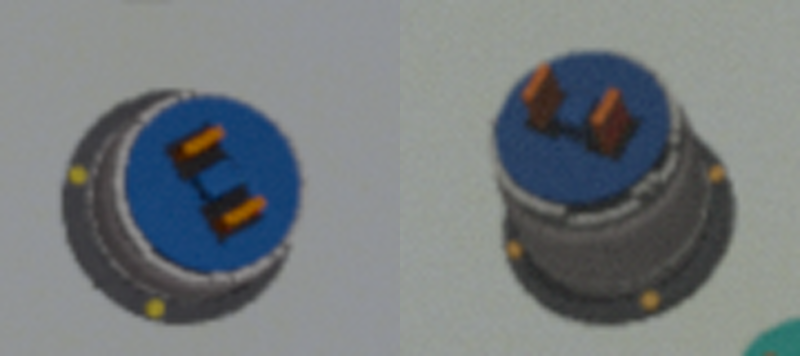

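The crop confirms the blue disc with two orange tabs on the steel tank. The tab axis lies at roughly 28° in the world, and the disc centre is near (0.485, -0.240). I'll move above it and look with the wrist camera.

step_arm(
  motion=[
    [8.5, 42, -33.3, -7, -105],
    [8.5, 42, -33.3, -7, -105],
    [8.5, 42, -33.3, -7, -105],
    [8.5, 42, -33.3, -7, -105],
    [8.5, 42, -33.3, -7, -105],
    [8.5, 42, -33.3, -7, -105],
    [8.5, 42, -33.3, -7, -105],
    [8.5, 42, -33.3, -7, -105],
    [8.5, 42, -33.3, -7, -105],
    [8.5, 42, -33.3, -7, -105],
    [8.5, 42, -33.3, -7, -105],
    [8.5, 42, -33.3, -7, -105],
    [8.5, 42, -33.3, -7, -105],
    [8.5, 42, -33.3, -7, -105],
    [8.5, 42, -33.3, -7, -105],
    [8.5, 42, -33.3, -7, -105],
    [8.5, 42, -33.3, -7, -105],
  ],
)

```text
time: 1.8
tool_pos: [0.4854, -0.2401, 0.3011]
tcp_rot: [-1.622, -2.69, -0.0]
wrist_force: [-0.3, 0.8, 0.2]
width: 0.998
grip_force: 0.0
```

```bash
python3 - <<'E'
from h import *
st=bot.read_state();p,d=bot.read_camera('wrist');np.savez('wrist',p=p,d=d,pos=st['tool_pos'],rot=st['tcp_rot'])
print(st['time'],st['q'],st['tool_pos'],st['tcp_rot'],st['wrist_force'])
cv2.imwrite('pics/w1.png',cv2.resize(p[...,::-1],(800,600),interpolation=2))
P=cloud('wrist',d,st);h=cv2.cvtColor(p,cv2.COLOR_RGB2HSV).astype(int)
b=(h[...,0]>100)&(h[...,0]<122)&(h[...,1]>140)&(h[...,2]>50)&(abs(P[...,2]-.143)<.012)
q=P[b];print('disc',cv2.minEnclosingCircle(q[:,:2].astype(np.float32)),np.median(q[:,2]),b.sum())
o=(h[...,0]<18)&(h[...,1]>110)&(P[...,2]>.175)&(P[...,2]<.19)
k,l,s,ce=cv2.connectedComponentsWithStats(o.astype(np.uint8))
for i in range(1,k):
    if s[i,4]>20:
        X=P[l==i];print(s[i],ce[i],cv2.minAreaRect(X[:,:2].astype(np.float32)),np.median(X[:,2]))
E
```

```text
1.8 [-5.05381331e-01 -2.61915315e-02  1.79869167e+00  2.07857446e-05
  1.36939756e+00 -9.90748532e-01] [ 0.48536348 -0.24009116  0.30112091] [-1.62236224e+00 -2.68991173e+00 -1.40807427e-05] [-0.29281309  0.7608152   0.20488235]
disc ((0.4844115972518921, -0.23639032244682312), 0.05698799714446068) 0.14286420583356513 6005
[274 162  11  31 259] [279.07335907 176.55598456] ((0.5052762031555176, -0.2230861335992813), (0.007753162179142237, 0.027363246306777), 31.99983787536621) 0.18277786299516302
[220 166  11  31 264] [225.         180.87121212] ((0.463257372379303, -0.24970248341560364), (0.0077723306603729725, 0.02736414596438408), 32.38142776489258) 0.1825605349956256
```

View pics/w1.png

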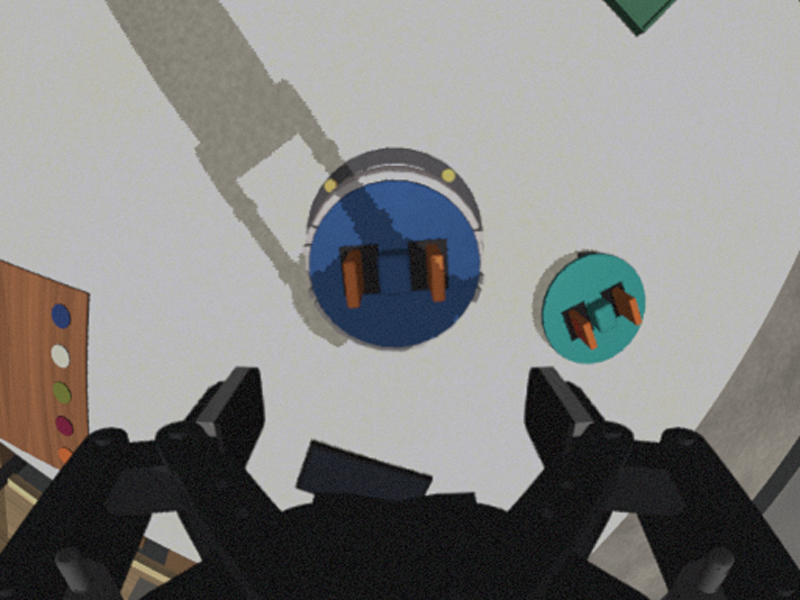

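The wrist view puts the tabs' centre at (0.4843, -0.2364), with tab tops at z = 0.183 and spacing of 50 mm, both matching the description. The axis is at 32.2°. I'll align and come closer.

step_arm(
  motion=[
    [8.5, 0.4, 0.1, 3, -4.5],
    [8.5, 0.4, 0.1, 7, -4.5],
    [8.5, 0.4, 0.1, 9.5, -4.5],
    [8.5, 0.4, 0.1, 9.5, -4.5],
    [8.5, 0.4, 0.1, 9.5, -4.5],
  ],
)

```text
time: 2.35
tool_pos: [0.4846, -0.2359, 0.2065]
tcp_rot: [-1.514, -2.752, -0.0]
wrist_force: [0.3, 0.6, 0.7]
width: 0.998
grip_force: 0.0
```

```bash
cat > wl.py <<'E'
from h import *
import sys
st=bot.read_state();p,d=bot.read_camera('wrist')
print(st['time'],st['q'],st['tool_pos'],st['tcp_rot'],st['wrist_force'],st['torque'],st['width'],st['grip_force'])
cv2.imwrite(f'pics/{sys.argv[1]}.png',cv2.resize(p[...,::-1],(800,600),interpolation=2))
z0=float(sys.argv[2]) # disc face height
P=cloud('wrist',d,st);h=cv2.cvtColor(p,cv2.COLOR_RGB2HSV).astype(int)
Rt=R.from_rotvec(st['tcp_rot']).as_matrix()
o=(h[...,0]<18)&(h[...,1]>110)&(abs(P[...,2]-z0-.04)<.008)
k,l,s,ce=cv2.connectedComponentsWithStats(o.astype(np.uint8))
for i in range(1,k):
    if s[i,4]>40:
        X=P[l==i];r=cv2.minAreaRect(X[:,:2].astype(np.float32));c=np.array([*r[0],np.median(X[:,2])])
        print(s[i],r,c[2],'tool',((c-st['tool_pos'])@Rt).round(4))
b=(h[...,0]>100)&(h[...,0]<122)&(h[...,1]>140)&(h[...,2]>40)&(abs(P[...,2]-z0)<.006)
q=P[b];print('disc',cv2.minEnclosingCircle(q[:,:2].astype(np.float32)),np.median(q[:,2]),b.sum())
E
python3 wl.py w2 .143
```

```text
2.35 [-4.99337358e-01  2.44971260e-02  1.92273030e+00  3.36656050e-05
  1.19493196e+00 -1.06399807e+00] [ 0.48457724 -0.23593343  0.20650719] [-1.51435435e+00 -2.75186738e+00 -4.58551672e-05] [0.31421365 0.61188305 0.66266523] [-0.03405466 -0.00624492 -0.02425721] 0.9979334836845891 0.0
[202 199  15  46 590] ((0.4628661274909973, -0.2495674341917038), (0.007606521714478731, 0.02802877128124237), 31.309831619262695) 0.18255892742977364 tool [ 0.0001 -0.0256  0.024 ]
[284 199  15  46 597] ((0.5052655339241028, -0.22303903102874756), (0.007892817258834839, 0.028383245691657066), 31.505298614501953) 0.1826935148991857 tool [-0.0002  0.0244  0.0238]
disc ((0.48418471217155457, -0.23653355240821838), 0.05704282596707344) 0.1429376233229015 11322
```

View pics/w2.png

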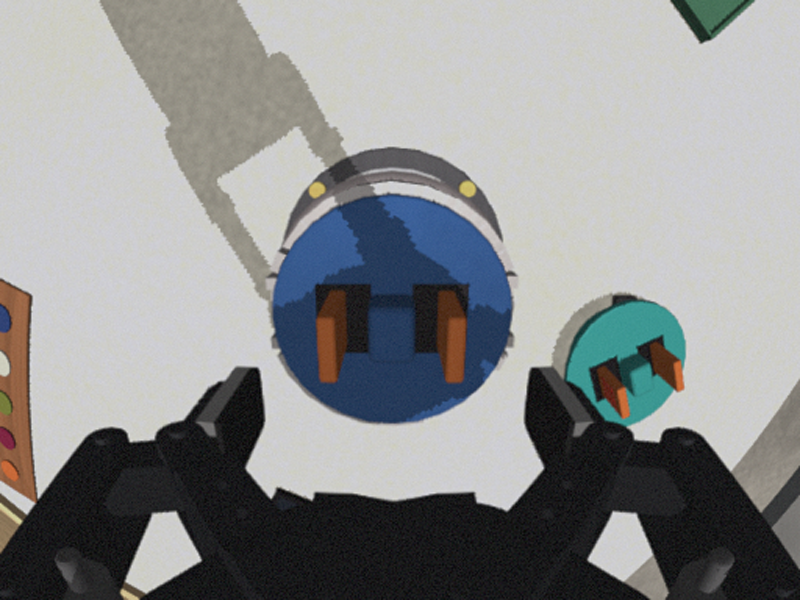

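The tab midpoint is within 0.6 mm of the tool plane and the yaw is within 0.3°. I'll descend and squeeze.

step_arm(
  motion=[
    [8.5, 0, -0.05, 2, 0],
    [8.5, 0, -0.05, 4, 0],
    [8.5, 0, -0.05, 5.5, 0],
    [8.5, 0, -0.05, 5.7, 0],
    [8.5, 0, -0.05, 5.7, 0],
  ],
  force=40,
)

```text
time: 2.9
tool_pos: [0.4847, -0.2363, 0.1499]
tcp_rot: [1.514, 2.752, 0.0]
wrist_force: [-1.3, 0.3, 0.2]
width: 0.992
grip_force: 0.0
```

step_arm(
  motion=[
    [6, 0, 0, 0, 0],
    [5, 0, 0, 0, 0],
    [4, 0, 0, 0, 0],
    [3.5, 0, 0, 0, 0],
    [3.5, 0, 0, 0, 0],
    [3.5, 0, 0, 0, 0],
    [3.5, 0, 0, 0, 0],
    [3.5, 0, 0, 0, 0],
  ],
  force=40,
)

```text
time: 3.7
tool_pos: [0.4846, -0.2375, 0.1529]
tcp_rot: [1.512, 2.751, -0.003]
wrist_force: [-6.6, -1.2, 14.0]
width: 0.446
grip_force: 42.1
```

```bash
python3 wl.py w3 .143
```

```text
3.7 [-0.50052841  0.07089722  1.97841673 -0.0024286   1.089784   -1.06490957] [ 0.48455435 -0.23751748  0.1528583 ] [ 1.51224707  2.75081756 -0.00337096] [-6.56339593 -1.16850643 13.98713269] [-0.11028334  1.21730696  0.00373311] 0.44566366999302104 42.14018762111664
[204 233  20  61 939] ((0.47035250067710876, -0.24570265412330627), (0.0072764125652611256, 0.028758803382515907), 32.6688117980957) 0.18260714764969677 tool [ 0.0006 -0.0164 -0.0297]
[280 233  21  61 981] ((0.4987066388130188, -0.22749611735343933), (0.007862989790737629, 0.028352737426757812), 32.02487564086914) 0.18266746972397788 tool [ 0.0008  0.0173 -0.0298]
disc ((0.4843922257423401, -0.23661278188228607), 0.057318948209285736) 0.14291448697640702 16226
```

View pics/w3.png

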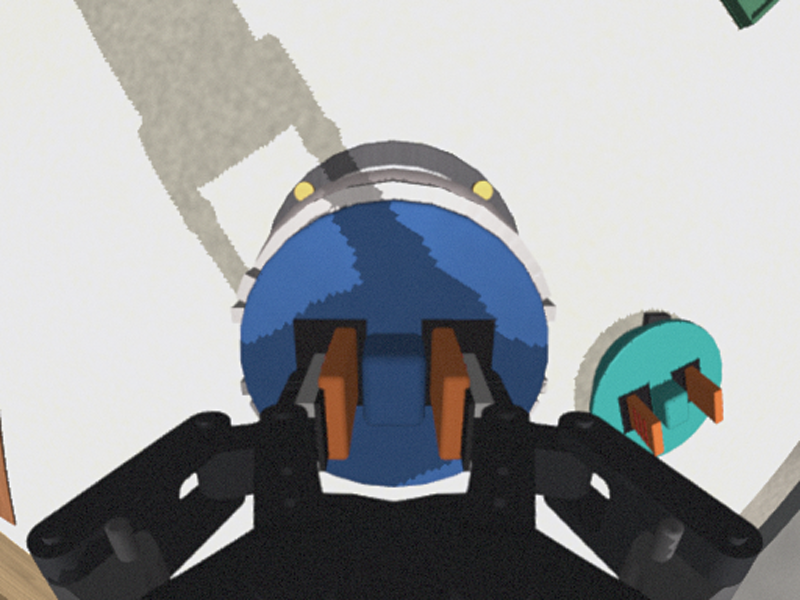

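Tabs are squeezed: tab centres are 33.7 mm apart against 34.5 mm expected, and symmetric about the disc centre. I'll ease the downward press a little and turn 60° anticlockwise.

step_arm(
  motion=[
    [3.5, 0, 0, -0.15, 0],
    [3.5, 0, 0, -0.15, -5],
    [3.5, 0, 0, -0.15, -10],
    [3.5, 0, 0, -0.15, -15],
    [3.5, 0, 0, -0.15, -20],
    [3.5, 0, 0, -0.15, -25],
    [3.5, 0, 0, -0.15, -30],
    [3.5, 0, 0, -0.15, -35],
    [3.5, 0, 0, -0.15, -40],
    [3.5, 0, 0, -0.15, -45],
    [3.5, 0, 0, -0.15, -50],
    [3.5, 0, 0, -0.15, -55],
    [3.5, 0, 0, -0.15, -60],
    [3.5, 0, 0, -0.15, -60],
    [3.5, 0, 0, -0.15, -60],
  ],
)

```text
time: 5.25
tool_pos: [0.4854, -0.2371, 0.1529]
tcp_rot: [-0.065, 3.138, -0.003]
wrist_force: [-1.8, -0.4, 6.5]
width: 0.447
grip_force: 41.4
```

```bash
python3 wl.py w4 .143
```

```text
5.25 [-5.00112131e-01  7.11730990e-02  1.97795801e+00 -4.76188851e-04
  1.08889059e+00 -2.11215755e+00] [ 0.48543549 -0.23705735  0.15294042] [-0.06507484  3.13802868 -0.0033631 ] [-1.84924024 -0.43517585  6.50936924] [0.04752084 0.25678039 0.00963945] 0.4465853509357985 41.40440046787262
[204 233  21  61 936] ((0.4860360324382782, -0.2537316679954529), (0.028966085985302925, 0.007362234406173229), 2.80155348777771) 0.18272050656257988 tool [ 0.     -0.0168 -0.0297]
[280 233  21  61 963] ((0.4839455783367157, -0.22022075951099396), (0.02804253250360489, 0.00748880160972476), 1.7212812900543213) 0.18276887204674655 tool [ 0.0007  0.0168 -0.0299]
disc ((0.48529958724975586, -0.23634666204452515), 0.057695381343364716) 0.14301107074828703 15936
```

The lid has turned about 60° and stayed down (disc at z = 0.143). Now a straight lift.

step_arm(
  motion=[
    [3.5, 0, 0, -0.4, 0],
    [3.5, 0, 0, -0.8, 0],
    [3.5, 0, 0, -1.2, 0],
    [3.5, 0, 0, -1.6, 0],
    [3.5, 0, 0, -2, 0],
    [3.5, 0, 0, -2.5, 0],
    [3.5, 0, 0, -3, 0],
    [3.5, 0, 0, -4, 0],
    [3.5, 0, 0, -5, 0],
    [3.5, 0, 0, -6, 0],
    [3.5, 0, 0, -7, 0],
    [3.5, 0, 0, -7, 0],
  ],
)

```text
time: 6.5
tool_pos: [0.4855, -0.2367, 0.2233]
tcp_rot: [-0.065, 3.137, -0.003]
wrist_force: [0.5, 0.5, -3.6]
width: 0.444
grip_force: 41.0
```

```bash
python3 wl.py w5 .213
```

```text
6.5 [-4.99754233e-01  1.12553448e-02  1.90440581e+00  5.56919097e-05
  1.22176535e+00 -2.11207720e+00] [ 0.48554876 -0.23671125  0.22333808] [-0.06511989  3.13727484 -0.00317955] [ 0.54527582  0.53222533 -3.55030048] [-0.03240144 -0.01822271  0.00229522] 0.4440758075334712 40.983381271362305
[204 233  21  61 953] ((0.4857530891895294, -0.2535262107849121), (0.028147177770733833, 0.00790543295443058), 2.722537040710449) 0.25306737635548937 tool [ 0.0004 -0.0169 -0.0297]
[280 233  21  60 946] ((0.48459064960479736, -0.21959231793880463), (0.028483228757977486, 0.007531536743044853), 2.244605302810669) 0.25296273525751745 tool [ 0.0001  0.0171 -0.0297]
disc ((0.48537689447402954, -0.2365255355834961), 0.05761982873082161) 0.21330071099395814 15914
```

View pics/w5.png

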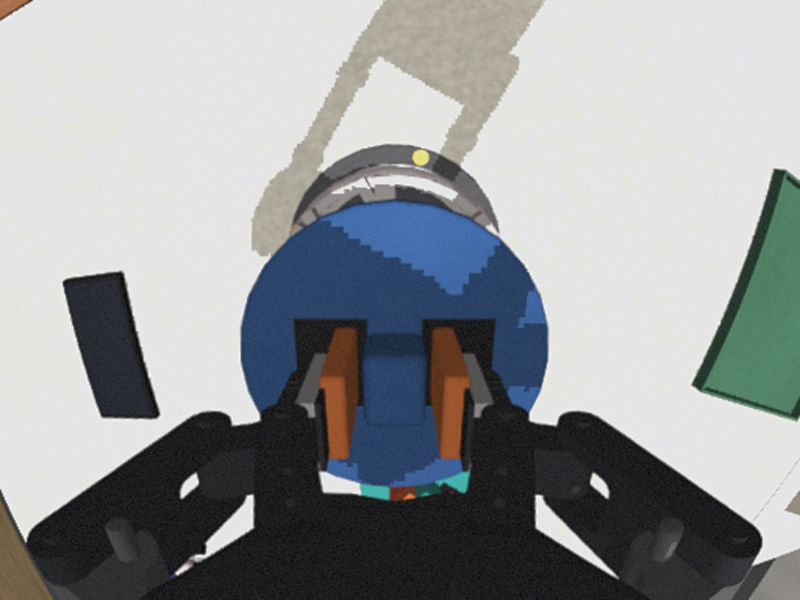

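The lid is free and level, held at disc z = 0.213. I'll carry it over the tray.

step_arm(
  motion=[
    [3.5, -0.3, 2, 0, 0],
    [3.5, -0.7, 6, 0, 0],
    [3.5, -1.1, 10, 0, 0],
    [3.5, -1.5, 14, 0, 0],
    [3.5, -2, 18, 0, 0],
    [3.5, -2.4, 22, 0, 0],
    [3.5, -2.8, 26, 0, 0],
    [3.5, -3.3, 30, 0, 0],
    [3.5, -3.7, 34, 0, 0],
    [3.5, -4.2, 38, 0, 0],
    [3.5, -4.5, 41, 0, 0],
    [3.5, -4.7, 43, 0, 0],
    [3.5, -4.7, 43.5, 0, 0],
    [3.5, -4.7, 43.5, 3, 0],
    [3.5, -4.7, 43.5, 6, 0],
    [3.5, -4.7, 43.5, 9, 0],
    [3.5, -4.7, 43.5, 12, 0],
    [3.5, -4.7, 43.5, 12, 0],
  ],
)

```text
time: 8.35
tool_pos: [0.5085, 0.1982, 0.0955]
tcp_rot: [0.064, -3.13, 0.006]
wrist_force: [-2.3, 0.2, -3.7]
width: 0.446
grip_force: 42.1
```

```bash
python3 wl.py w6 .093; python3 - <<'E'
from h import *
p,d=bot.read_camera('scene');cv2.imwrite('pics/s2.png',cv2.resize(p[60:260,130:430,::-1],None,fx=2.6,fy=2.6,interpolation=2))
E
```

```text
8.35 [ 3.26176042e-01  1.53665207e-01  2.00379880e+00 -4.42632264e-04
  9.95421245e-01 -1.28530348e+00] [0.50850904 0.1981568  0.09548117] [ 0.06406399 -3.13027448  0.00587511] [-2.26587696  0.22148328 -3.65418959] [-0.09951274  0.11182511  0.01104342] 0.44566883416543907 42.14482069015503
[204 241  20  52 553] ((0.5087879300117493, 0.1821269541978836), (0.026932409033179283, 0.00662763649597764), 5.5145440101623535) 0.1256252012610955 tool [ 0.0007 -0.0161 -0.0301]
[282 241  19  52 483] ((0.5074336528778076, 0.21481461822986603), (0.006816640496253967, 0.026671838015317917), 89.57859802246094) 0.1255231135196751 tool [ 0.0007  0.0166 -0.0301]
disc ((0.502919614315033, 0.19659392535686493), 0.05342716723680496) 0.08730347268804625 579
```

View pics/s2.png

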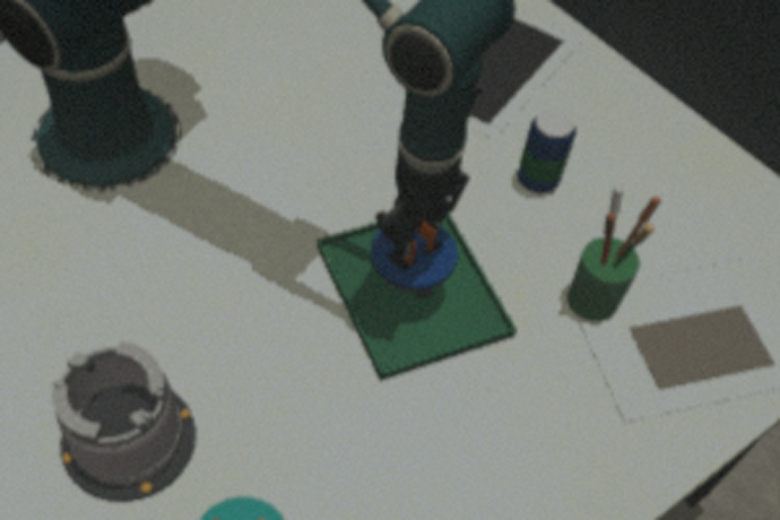

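The lid hangs over the tray, and the bystanders are well clear. The arm still seems to be swinging, so I'll let it settle.

step_arm(
  motion=[
    [3.5, 0, 0, 0, 0],
    [3.5, 0, 0, 0, 0],
    [3.5, 0, 0, 0, 0],
    [3.5, 0, 0, 0, 0],
  ],
)

```text
time: 8.85
tool_pos: [0.5138, 0.2008, 0.1019]
tcp_rot: [-0.065, 3.139, 0.001]
wrist_force: [-0.1, -0.4, -3.5]
width: 0.443
grip_force: 42.2
```

```bash
python3 wl.py w7 .093
```

```text
8.85 [ 3.27355287e-01  1.48381816e-01  1.99624470e+00 -2.18791935e-05
  9.95025659e-01 -1.28502793e+00] [0.51384744 0.20077818 0.10193563] [-6.52999109e-02  3.13905785e+00  8.91837455e-04] [-0.05620795 -0.37702411 -3.51371827] [0.0494057  0.01144707 0.0089553 ] 0.44339890456225406 42.1621960401535
[204 235  21  58 897] ((0.5138241648674011, 0.1841730773448944), (0.02788572385907173, 0.007947073318064213), 4.590795993804932) 0.1316677411504879 tool [ 0.0007 -0.0166 -0.0297]
[281 235  20  58 900] ((0.5122941732406616, 0.21737846732139587), (0.02763858251273632, 0.0074179042130708694), 0.1932489275932312) 0.13161090112652468 tool [ 0.0008  0.0167 -0.0297]
disc ((0.513947606086731, 0.20137377083301544), 0.05797068774700165) 0.09187339644649564 16174
```

step_arm(
  motion=[
    [3.5, 0, 0, 1.5, 0],
    [3.5, 0, 0, 3, 0],
    [3.5, 0, 0, 4, 0],
    [3.5, 0, 0, 4.6, 0],
    [3.5, 0, 0, 4.9, 0],
    [3.5, 0, 0, 5.1, 0],
    [3.5, 0, 0, 5.2, 0],
    [3.5, 0, 0, 5.3, 0],
    [3.5, 0, 0, 5.4, 0],
    [3.5, 0, 0, 5.5, 0],
    [3.5, 0, 0, 5.55, 0],
    [3.5, 0, 0, 5.6, 0],
    [3.5, 0, 0, 5.6, 0],
    [3.5, 0, 0, 5.6, 0],
  ],
)

```text
time: 10.3
tool_pos: [0.5136, 0.2007, 0.047]
tcp_rot: [-0.065, 3.14, 0.0]
wrist_force: [-5.1, -2.3, 9.3]
width: 0.449
grip_force: 45.0
```

```bash
python3 wl.py w8 .037
```

```text
10.3 [ 3.27362906e-01  2.18656776e-01  2.03170035e+00 -7.81181920e-05
  8.90448939e-01 -1.28500091e+00] [0.5136193  0.20068959 0.04699103] [-6.53505095e-02  3.14014446e+00  2.81855030e-04] [-5.0905858  -2.25385233  9.32845776] [-0.23505728  0.76270547 -0.01568165] 0.449099769376324 44.98551964759827
[204 233  21  60 930] ((0.5134230852127075, 0.18391643464565277), (0.027411064133048058, 0.007574701681733131), 2.816411256790161) 0.07669424357787039 tool [ 0.0009 -0.0167 -0.0297]
[281 233  20  60 940] ((0.5120908617973328, 0.2177112102508545), (0.02762044034898281, 0.007586904335767031), 2.3316996097564697) 0.07675272734812265 tool [ 0.0008  0.0171 -0.0298]
disc ((0.5135438442230225, 0.20093834400177002), 0.05770120769739151) 0.036986540449091915 16175
```

It's seated: disc face at z = 0.037, as it should be, with a light press. I'll release gently.

step_arm(
  motion=[
    [4.2, 0, 0, 0, 0],
    [4.5, 0, 0, 0, 0],
    [4.8, 0, 0, 0, 0],
    [5.1, 0, 0, 0, 0],
    [5.4, 0, 0, 0, 0],
    [5.7, 0, 0, 0, 0],
    [6, 0, 0, 0, 0],
    [6.5, 0, 0, 0, 0],
    [7.5, 0, 0, 0, 0],
    [8.5, 0, 0, 0, 0],
    [8.5, 0, 0, 0, 0],
    [8.5, 0, 0, 0, 0],
    [8.5, 0, 0, 0, 0],
    [8.5, 0, 0, 0, 0],
  ],
  force=20,
)

```text
time: 11.75
tool_pos: [0.5131, 0.2005, 0.0448]
tcp_rot: [-0.065, 3.141, 0.0]
wrist_force: [0.3, 0.3, 0.6]
width: 0.993
grip_force: 0.0
```

step_arm(
  motion=[
    [8.5, 0, 0, -1, 0],
    [8.5, 0, 0, -3, 0],
    [8.5, 0, 0, -6, 0],
    [8.5, 0, 0, -10, 0],
    [8.5, 0, 0, -14, 0],
    [8.5, 0, 0, -16, 0],
    [8.5, 0, 0, -16, 0],
    [8.5, 0, 0, -16, 0],
    [8.5, 0, 0, -16, 0],
  ],
)

```text
time: 12.65
tool_pos: [0.5119, 0.2001, 0.2031]
tcp_rot: [0.065, -3.138, 0.001]
wrist_force: [-0.1, -0.6, -0.5]
width: 0.994
grip_force: 0.0
```

```bash
python3 wl.py w9 .037
```

```text
12.65 [ 3.27352486e-01  4.93641138e-02  1.90344916e+00 -4.11126554e-05
  1.19176597e+00 -1.28500316e+00] [0.51192876 0.20011774 0.2031035 ] [ 6.52415498e-02 -3.13807838e+00  1.47164283e-03] [-0.10762886 -0.61014925 -0.53648133] [-0.04234014  0.04272904  0.04301926] 0.9936726898370931 0.0
[222 167   9  29 247] ((0.5132095813751221, 0.1759284883737564), (0.02689347416162491, 0.007804916240274906), 0.6280154585838318) 0.07683413127974947 tool [-0.0006 -0.0241  0.1263]
[275 167   9  29 233] ((0.5111982226371765, 0.22567375004291534), (0.026409031823277473, 0.007662257645279169), 3.013826847076416) 0.07681758680289708 tool [-0.0007  0.0257  0.1263]
[  2 288   6  12  48] ((0.7060713171958923, -0.1791585087776184), (0.006861218251287937, 0.025337986648082733), 53.71355438232422) 0.0723824400773315 tool [-0.1786 -0.3869  0.1306]
disc ((0.4791408181190491, 0.3095320463180542), 0.17054782807826996) 0.03695488256269097 6002
```

View pics/w9.png

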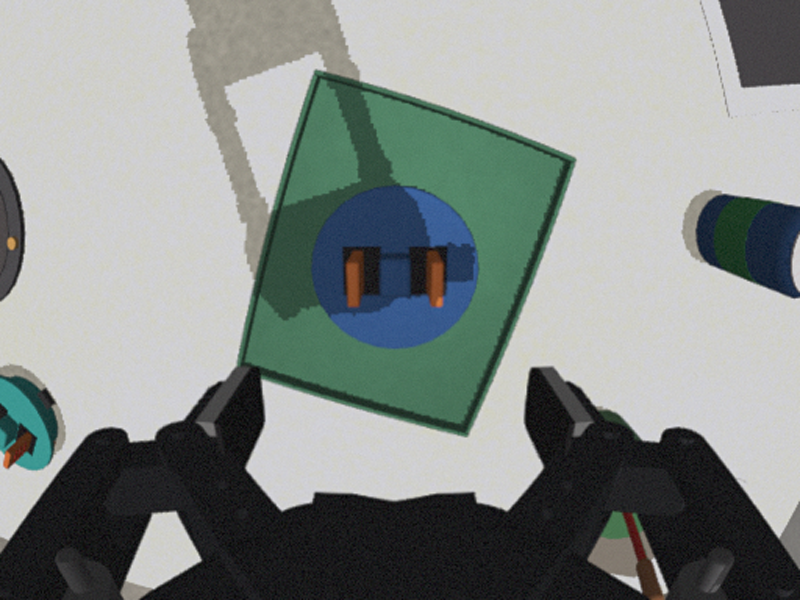

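The wrist view shows the lid flat in the tray with tabs up (tab tops at z = 0.0768, disc face at z = 0.037). The tabs have sprung free, the gripper is well clear, and the can and jar are standing.

```bash
python3 -c "
from workcell import bot
print(bot.finish_job())"
```

```text
the job is handed in; nothing more can be done
None
```

The washer is open: I turned the lid about 60° with its tabs squeezed, lifted it off, set it flat in the green tray with tabs up and let go; the job was handed in at about 13 s and no verdict was returned.

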